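# Level the balance rack with hung fittings

### The job

The balance rack starts weighed down on its left by the brass elbow. Hang the black flange by its hook on the right arm, between the two red collars, and let that end sink gently until the rack rests on its stop; then hang the galvanized tee by its hook on the left arm, outside the elbow, and slide it along the bar until, let go, the rack stays level. Press only lightly on the bar, let the rack neither slam nor fall back down on its left once the tee is on, and leave the other fittings alone.

Things in the scene. Friction and masses are not known exactly. Their poses are not given: they have to be found in the camera images.
- beam_mid (a point): Steel bar of the pivoting rack, 10 wide, 16 tall. Origin on the pivot axis, on the bar's top edge (top edge is own z = 0), 180 above the bench. Own y runs along the bar: +y left arm (to 232 mm), -y right arm (to 195 mm); own x across it, away from the robot. Weighs 0.35 kg, centre at y = +17. A piece pressing on it over 16 N, or the gripper over 5 N, is too rough
- rack (a joint): Tilt of the bar, rad: 0 = level, positive = left arm down, negative = right arm down; hard stops at -0.16 and +0.16; starts down on the left. A weak spring pulls it to level (0.3 Nm per rad, friction about 0.003 Nm), so a small imbalance gives a small tilt. Turning faster than 1.5 rad/s is a slam
- beam_seat (a point): Middle of the seat between the red collars on the right arm, on the bar's top edge, 160 from the pivot. The collars (6 thick, 16 wide, 6 high above the bar) are centred at own y = -146 and -174: clear gap 22
- beam_end (a point): On the left arm's top edge, 220 from the pivot, just inside the yellow end cap (226 to 232, 4 high above the bar)
- post_top (a point): Top of the green post (16 x 30) behind the bar at the pivot: centre 26 behind the bar, top 9 above the pivot
- elbow_mid (a point): Dented brass elbow, plugged with lead, that hangs on a pin under the left arm, 55 from the pivot (fills the bar's own y from 34 to 76, to 91 below the bar's top). This point is 70 below the top edge. Its weight, 0.12 to 0.62 kg, is not known: what balances it must be felt
- flange_grip (a point): Black cast iron floor flange on a hook hanger, 0.59 to 0.65 kg: foot is a disc of 80 diameter, 9 thick, hub up to 28. This point is the middle of the pine grip post on top (16 x 16, from 96 to 150 above the foot), 124 above the foot; own z up, own x toward the hook's open mouth
- flange_hook (a point): Middle of the underside of the flange's hook roof, which rests on the bar: 34 below flange_grip, 90 above the foot. The roof is 8 long along own y. The mouth opens toward own +x, 18 wide inside: back strap (6 thick, 14 wide) on the -x side down to the fitting, on the +x side a lip (6 thick) that reaches 10 below the roof; below the lip the way in is free down to the fitting
- tee_grip (a point): Galvanized tee on a hook hanger, 0.43 to 0.47 kg: run along own x, 74 long, 42 x 42 square shoulders; branch up to 44. This point is the middle of the pine grip post on top (16 x 16, from 96 to 150 above the foot), 124 above the foot; own z up, own x toward the hook's open mouth
- tee_hook (a point): Middle of the underside of the tee's hook roof, which rests on the bar: 34 below tee_grip, 90 above the foot. The roof is 8 long along own y. The mouth opens toward own +x, 18 wide inside: back strap (6 thick, 14 wide) on the -x side down to the fitting, on the +x side a lip (6 thick) that reaches 10 below the roof; below the lip the way in is free down to the fitting
- flange: The flange hanger as a whole, origin under the middle of its foot
- tee: The tee hanger as a whole, origin under the middle of its foot
- plain_tee: Loose galvanized tee, 74 x 60 x 42 mm, not to be moved; origin at the bench under its middle
- coupling: Green-tarnished copper coupling, upright tube of 34 mm diameter, 40 tall, not to be moved; origin under its middle
- cap: Brass cap, 42 mm diameter, 25 tall, not to be moved; origin under its middle
Not all that is in view belongs to the job. What is shaped like the tee but green, pink or purple is not meant.

How it is judged:
By the outcome, as a careful person would: the job done as asked, in the order asked, and still so for the second after the job is handed in, with the robot touching nothing.
It also fails if it takes over 72 s, if anything falls off the work surface, if the arm or the gripper's body presses on something with over 40 N, if the wrist force passes 120 N, or if a joint passes its speed limit or range.

### The arm

A 6-joint arm with a two-finger parallel gripper is mounted at the origin on the work surface. World frame = base frame: x ahead of the robot, y to its left, z up, the work surface at z = 0. Lengths are in m, angles in rad, forces in N, time in s.
With the tool pointing down it reaches from about 0.25 to 0.8 m from the base axis. Payload 3.9 kg.
Tool frame: the origin (TCP) lies between the finger pads; the fingertips stand 19 mm ahead of it and the grasp point (between the pads) is the TCP (robot.tip_reach is the distance from the TCP to the fingertips, in m); z points along the fingers, y is the line along which they close (so a half turn about z gives the same grasp; the last joint's range is limited). The gripper opens to 85 mm and grips with 20 to 120 N. Pads are 22 mm wide; open, the fingers measure 114 mm over their backs; the gripper's body (76 mm by 85 mm) begins 54 mm behind the grasp point. The pads swing forward as they close: fully open they stand 13 mm farther back than shut.
Start: joints at [-1.1, 0.26, -0.138, 1.173, 0, 1.571], TCP at [0.238, -0.468, 0.25] pointing down, gripper open.
Joint ranges: [-2.78, 2.78], [-0.83, 1.72], [-1.28, 1.37], [-1.9, 2.12], [-1.57, 1.48], [-3.14, 3.14]. Speed limits (rad/s): [2.57, 2.57, 3.14, 3.14, 3.14, 3.14].

### API

Orientations are given as a 3x3 rotation matrix whose columns are the frame's x, y, z axes.
In Python, from cell import robot, eyes, ticket, nets gives the robot as it stands. The module is installed in compiled form; this text tells all that it offers.
- The arm moves only by the tool send_rows, never from a script. Its arguments are lists of equal length, an entry for each row: "delta_pos": the shift along the world's x, y, z in mm, a list of three; "turn": the turn, a rotation vector about the world's x, y, z in rad, a list of three; "grip": the finger opening in mm, from 0 to 85.4. A call has exactly 5 rows; each row shifts and turns the commanded pose from where the row before left it; what a row does not reach is not made up. A row lasts 1/12 s, in which the tool goes at most 41.7 mm and 7.16 degrees, less where a joint would pass 70% of its speed; a pose out of reach is approached as far as the arm can. A call with a gripper value outside its range is refused whole. The fingers move at their own pace and stop on an object; the grip force is fixed at half the most. Time passes only in rows, so rows that do not move let the fingers close, or fill a call up. It gives the time, the measured TCP pose, the force, the opening and the grip force at its end, in the units of the state.
- robot.get_obs(): the state, without advancing time (a new reading comes with each control period).
- eyes.get_image(name): name is "scene" or "side" or "wrist"; returns a dict with "frame" (400x640x3 uint8, blue, green, red), "intrinsics" (3x3 intrinsics, pixels), "origin" and "orientation" of the camera in the world; the wrist camera has in their place "hand_eye" (4x4, takes a point from camera to tool coordinates, whose origin is the TCP and whose axes are the flange's). Camera axes: x right, y down, z forward; pixel columns grow to the right and rows downward; lengths in m; the calibration is good to about 2 mm. A picture is of the moment at which its call begins: read the wrist's pose just before it. There is no depth.
- ticket.close_job(): hands the job in; it is judged then, once.
Trained networks look in a picture, given as the dict that the camera call returned (one of the last four; its "shot" number tells which), for a name from the list of things; names that differ only in an ending like _2 or _b are one class to them, and where a whole thing is asked for, a point or a joint stands for the part that bears it (a point fixed in the world has none). Each returns a list of dicts, best first, with "p" (0 to 1); they miss things now and then, are a little off and sometimes report something else, mostly with a low value. They report only what shows in the picture. A call takes as long as a camera call. They do not tell look-alikes from the thing itself.
- nets.recognise(picture, target): "at" ([x, y, z] in m, in world coordinates, good to about 4 mm: the middle of the surface that is visible of it).
- nets.cut_out(picture, target): "mask" (400x640 bool, what is visible of it).
The state is a dict: "t": time; "joints": joint angles; "dq": joint speeds; "effort": joint torques, N m; "eef_pos": TCP position; "tcp_rot": TCP orientation; "contact_force": force on the tool from outside, world axes, zero at the start; "moment": the same for the moment, N m; "gripper_width": finger opening in m; "finger_force": force on a finger pad.
Only numpy, scipy, OpenCV 4.12 (cv2) and the standard library are available. Lean on these libraries where they do the work, as an engineer would, in place of code of your own. Each camera call takes 0.05 s, during which the arm holds its last target. There are 200 camera calls.

## Working session

There is one attempt and no reset: what is moved stays moved. The work goes in short steps, Python scripts to look and compute and a tool call to move; the robot and the scene stay as the last step left them, time stands still between calls to the robot, and variables do not carry over. Pictures are saved under pics/ and viewed, at most 10 in all, crops included, and the job is handed in when it is done.

Besides the shell and the picture viewer there is one more tool, called after "Emit:" as a command line: name --argument value ..., lists and objects as JSON in quotes. send_rows: Moves the arm, as the interface text tells. Its arguments: {"type":"object","properties":{"delta_pos":{"type":"array"},"turn":{"type":"array"},"grip":{"type":"array"}},"required":["delta_pos","turn","grip"]}

```bash
mkdir -p pics; ls
cat > h.py <<'E'
import numpy as np, cv2
from cell import robot, eyes, ticket, nets
def shot(n,f=None):
    p=eyes.get_image(n)
    if f: cv2.imwrite('pics/'+f,p['frame'])
    return p
def cam(p,o=None):
    if 'origin' in p: return np.array(p['intrinsics']),np.array(p['orientation']),np.array(p['origin'])
    T=np.array(p['hand_eye']);R=np.array(o['tcp_rot']);t=np.array(o['eef_pos'])
    return np.array(p['intrinsics']),R@T[:3,:3],R@T[:3,3]+t
def proj(p,X,o=None):
    K,R,t=cam(p,o); c=R.T@(np.array(X)-t); u=K@c; return u[:2]/u[2]
def ray(p,uv,o=None):
    K,R,t=cam(p,o); d=R@np.linalg.solve(K,[uv[0],uv[1],1]); return t,d
def atz(p,uv,z,o=None):
    t,d=ray(p,uv,o); return t+d*(z-t[2])/d[2]
def tri(rs):
    A=np.zeros((3,3));b=np.zeros(3)
    for t,d in rs:
        d=d/np.linalg.norm(d);M=np.eye(3)-np.outer(d,d);A+=M;b+=M@t
    return np.linalg.solve(A,b)
E
python3 - <<'E'
from h import *
np.set_printoptions(precision=4,suppress=True)
for n in ['scene','side']:
    p=shot(n,n+'0.png'); print(n,cam(p)[2],cam(p)[1][:,2])
    for k in ['beam_mid','beam_seat','beam_end','post_top','elbow_mid','flange_grip','flange_hook','tee_grip','tee_hook','flange','tee','plain_tee','coupling','cap']:
        r=nets.recognise(p,k); print(k,[(np.round(a['at'],3).tolist(),round(a['p'],2),proj(p,a['at']).round().tolist()) for a in r[:4]])
E
```

```text
pics
scene [0.9008 0.5203 0.9164] [-0.3634 -0.5498 -0.7521]
beam_mid [([0.575, 0.046, 0.159], 0.58, [325.0, 231.0])]
beam_seat [([0.574, 0.048, 0.161], 0.93, [326.0, 230.0])]
beam_end [([0.569, 0.05, 0.163], 0.92, [328.0, 229.0])]
post_top [([0.589, 0.01, 0.074], 0.82, [313.0, 243.0]), ([0.567, 0.047, 0.162], 0.44, [328.0, 228.0])]
elbow_mid [([0.578, 0.046, 0.136], 0.61, [324.0, 236.0])]
flange_grip [([0.447, 0.225, 0.017], 0.76, [404.0, 289.0])]
flange_hook [([0.446, 0.228, 0.018], 0.59, [406.0, 289.0])]
tee_grip [([0.434, -0.245, 0.048], 0.74, [311.0, 171.0]), ([0.502, -0.363, 0.046], 0.73, [274.0, 158.0]), ([0.302, -0.213, 0.045], 0.66, [350.0, 162.0]), ([0.624, -0.283, 0.038], 0.64, [252.0, 189.0])]
tee_hook [([0.624, -0.284, 0.041], 0.84, [252.0, 188.0]), ([0.502, -0.367, 0.044], 0.8, [274.0, 158.0]), ([0.436, -0.246, 0.044], 0.76, [310.0, 172.0]), ([0.296, -0.208, 0.04], 0.66, [353.0, 163.0])]
flange [([0.721, -0.12, 0.034], 0.41, [247.0, 240.0]), ([0.573, 0.048, 0.162], 0.32, [326.0, 230.0])]
tee [([0.625, -0.284, 0.042], 0.94, [252.0, 188.0]), ([0.505, -0.363, 0.046], 0.85, 
[... 1268 characters left out ...]
4.0]), ([0.288, -0.201, 0.039], 0.87, [426.0, 229.0]), ([0.43, 0.231, 0.02], 0.7, [292.0, 322.0]), ([0.502, -0.356, 0.045], 0.69, [378.0, 176.0])]
flange [([0.437, 0.233, 0.018], 0.73, [290.0, 322.0])]
tee [([0.288, -0.199, 0.039], 0.8, [425.0, 229.0]), ([0.714, -0.098, 0.031], 0.65, [273.0, 200.0]), ([0.614, -0.278, 0.041], 0.58, [334.0, 178.0]), ([0.424, -0.24, 0.041], 0.56, [385.0, 204.0])]
plain_tee [([0.716, -0.1, 0.036], 0.6, [273.0, 198.0]), ([0.428, 0.231, 0.02], 0.45, [293.0, 322.0])]
coupling [([0.444, -0.026, 0.029], 0.71, [343.0, 248.0]), ([0.717, -0.1, 0.034], 0.3, [273.0, 198.0]), ([0.558, 0.062, 0.155], 0.25, [286.0, 213.0])]
cap [([0.725, 0.206, 0.016], 0.76, [199.0, 266.0])]
```

View pics/scene0.png

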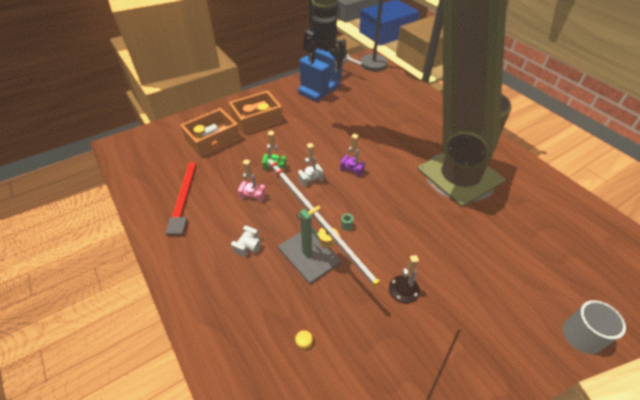

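View pics/side0.png

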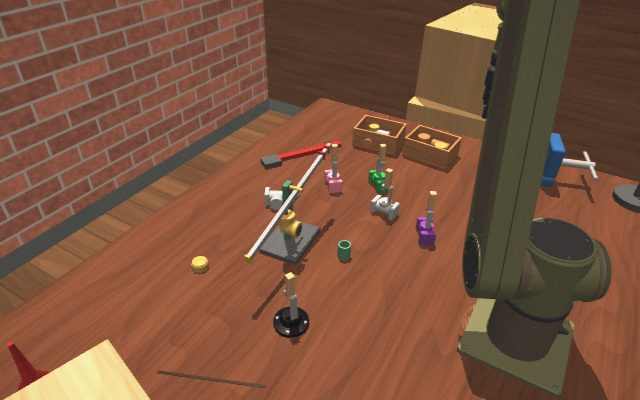

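The scene shows the rack bar from its left end (376,281) to its right end near (272,163), and the flange at (404,289). Four things could be taken for the tee: green (274,158), pink (252,188), purple (352,163) and galvanized grey (311,171). I choose the grey one at (311,171), which is (385,204) in the side view. The plain tee at (247,240) has no post. Next I check this choice close up.

Run:
```python
from h import *
a=cv2.imread('pics/scene0.png');b=cv2.imread('pics/side0.png')
def c(i,x,y,w,h,k): return cv2.resize(i[y:y+h,x:x+w],None,fx=k,fy=k,interpolation=cv2.INTER_CUBIC)
t=np.hstack([c(a,265,150,130,140,2.9)[:300*1,:],]) 
m=np.zeros((600,800,3),np.uint8)
def put(i,x,y): m[y:y+i.shape[0],x:x+i.shape[1]]=i
put(c(a,288,135,50,60,5),0,0)      # tee scene
put(c(b,362,160,50,60,5),250,0)    # tee side
put(c(a,380,250,50,60,5),0,300)
put(c(b,265,265,50,75,4),250,300)
put(c(a,262,150,75,75,4),500,0)  # right end scene
put(c(b,235,170,75,75,4),500,300)
cv2.imwrite('pics/m1.png',m)
```

```text
(no output)
```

View pics/m1.png

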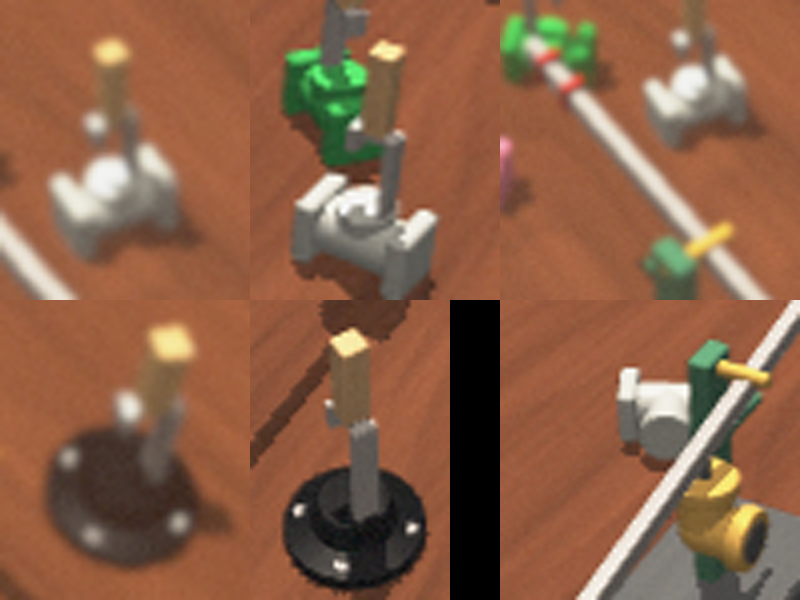

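The close crop confirms it: the grey galvanized tee on a hook has its post top at scene (310,144) and side (389,169). The flange post top is at scene (414,258) and side (290,276). Both mouths face roughly +x. The collars are at scene (274,164) and (280,171). Now I work out the bar pose.

Run:
```python
from h import *
from scipy.optimize import least_squares
np.set_printoptions(precision=4,suppress=True)
P={n:shot(n) for n in ['scene','side']}
def blobs(p,roi,lo,hi,amin=3):
    x,y,w,h=roi; hs=cv2.cvtColor(p['frame'][y:y+h,x:x+w],cv2.COLOR_BGR2HSV)
    m=cv2.inRange(hs,lo,hi); n,_,st,c=cv2.connectedComponentsWithStats(m)
    return [(c[i]+[x,y],st[i,4]) for i in range(1,n) if st[i,4]>=amin]
red=((0,170,120),(6,255,255)); yel=((20,150,120),(32,255,255))
for n,rr,ry in [('scene',(266,155,20,22),(365,270,20,20)),('side',(300,145,32,50),(238,247,20,20))]:
    print(n,'red',blobs(P[n],rr,*red),'yel',blobs(P[n],ry,*yel))
S,D=P['scene'],P['side']
def T(a,b):
    X=tri([ray(S,a),ray(D,b)]); return X,np.linalg.norm(proj(S,X)-a),np.linalg.norm(proj(D,X)-b)
print('teetop',T((310,144),(389,169)),atz(S,(310,144),.15),atz(D,(389,169),.15))
print('fltop',T((414.4,258.4),(290,275.8)),atz(S,(414.4,258.4),.15),atz(D,(290,275.8),.15))
print('teelip',T((307.2,160),(383.6,186.6)))
print('fllip',T((405.4,271.6),(265+82/4,265+112/4)))
print('tee shoulders',atz(S,(303,178),.025),atz(S,(319,172),.025))
print('side shoulders',atz(D,(374.5,204),.025),atz(D,(394,212),.025))
```

```text
scene red [] yel [(array([376.2353, 281.5882]), np.int32(17))]
side red [(array([312.8347, 148.7107]), np.int32(121))] yel [(array([247.    , 256.3571]), np.int32(14))]
teetop (array([ 0.4307, -0.2524,  0.1518]), np.float64(0.20850250694270023), np.float64(0.22849635543912816)) [ 0.4291 -0.255   0.15  ] [ 0.4316 -0.254   0.15  ]
fltop (array([0.4404, 0.2207, 0.1476]), np.float64(0.13352355205785765), np.float64(0.15216153657555503)) [0.442 0.222 0.15 ] [0.4391 0.2222 0.15  ]
teelip (array([ 0.4406, -0.2548,  0.0889]), np.float64(0.49180055870780026), np.float64(0.5417282148296237))
fllip (array([0.4523, 0.2184, 0.0906]), np.float64(1.2107386130775157), np.float64(1.380596212434553))
tee shoulders [ 0.4602 -0.2517  0.025 ] [ 0.402  -0.2469  0.025 ]
side shoulders [ 0.4588 -0.2443  0.025 ] [ 0.3953 -0.2396  0.025 ]
```

```bash
cat >> h.py <<'E'
def beam(q,own):
    x0,y0,yaw,tilt=q; X=np.array(own,float)/1000
    c,s=np.cos(tilt),np.sin(tilt); y=X[1]*c+X[2]*s; z=-X[1]*s+X[2]*c
    return np.array([x0+np.cos(yaw)*X[0]-np.sin(yaw)*y, y0+np.sin(yaw)*X[0]+np.cos(yaw)*y, .18+z])
E
python3 - <<'E'
from h import *
from scipy.optimize import least_squares
np.set_printoptions(precision=4,suppress=True)
S=shot('scene');D=shot('side')
f=S['frame'].astype(int)
def cen(f,x,y,w,h,th):
    r=f[y:y+h,x:x+w]; m=np.clip(r[...,2]-np.maximum(r[...,1],r[...,0])-th,0,None)*(r[...,1]<90)
    print(np.round(m/5).astype(int))
    return m
cen(f,267,158,20,18,80)
E
```

```text
[[ 0  0  0  0  0  0  0  0  0  0  0  0  0  0  0  0  0  0  0  0]
 [ 0  0  0  0  0  0  0  0  0  0  0  0  0  0  0  0  0  0  0  0]
 [ 0  0  0  0  0  0  0  0  0  0  0  0  0  0  0  0  0  0  0  0]
 [ 0  0  0  0  0  0  0  0  0  0  0  0  0  0  0  0  0  0  0  0]
 [ 0  0  0  0  0  0  0  0  0  0  0  0  0  0  0  0  0  0  0  0]
 [ 0  0  0  0  0  0  0  0  0  0  0  0  0  0  0  0  0  0  0  0]
 [ 0  0  0  0  0  0  0  0  0  0  0  0  0  0  0  0  0  0  0  0]
 [ 0  0  0  0  0  0  0  0  0  0  0  0  0  0  0  0  0  0  0  0]
 [ 0  0  0  0  0  0  0  0  0  0  0  0  0  0  0  0  0  0  0  0]
 [ 0  0  0  0  0  0  0  0  0  0  0  0  0  0  0  0  0  0  0  0]
 [ 0  0  0  0  0  0  0  0  0  0  0  0  0  0  0  0  0  0  0  0]
 [ 0  0  0  0  0  0  0  0  0  0  0  0  0  0  0  2  0  0  0  0]
 [ 0  0  0  0  0  0  0  0  0  0  0  0  0  0 11  3  0  0  0  0]
 [ 0  0  0  0  0  0  0  0  0  0  0  0  0  0  4  0  0  0  0  0]
 [ 0  0  0  0  0  0  0  0  0  0  0  6  0  0  0  0  0  0  0  0]
 [ 0  0  0  0  0  0  0  0  0  0  0  0  0  0  0  0  0  0  0  0]
 [ 0  0  0  0  0  0  0  0  0  0  0  0  0  0  0  0  0  0  0  0]
 [ 0  0  0  0  0  0  0  0  0  0  0  0  0  0  0  0  0  0  0  0]]
```

Run:
```python
from h import *
from scipy.optimize import least_squares
np.set_printoptions(precision=4,suppress=True)
S=shot('scene');D=shot('side')
obs=[(S,(273.75,163.8),(0,-174,3)),(S,(279.75,171.2),(0,-146,3)),(S,(376.2,281.6),(0,229,0)),(D,(247,256.4),(0,229,0))]
def res(q,full=True):
    return np.concatenate([proj(p,beam(q,X))-uv for p,uv,X in obs])
for r in [least_squares(res,[.57,0,0,.16]), ]:
    print(r.x,r.fun.round(2))
r=least_squares(lambda a:res([*a,.16]),[.57,0,0]); q=[*r.x,.16]; print(q,r.fun.round(2))
for k,X in dict(mid=(0,0,0),seat=(0,-160,0),end=(0,220,0)).items(): print(k,beam(q,X),proj(S,beam(q,X)),proj(D,beam(q,X)))
# overlay for check
a=S['frame'].copy();b=D['frame'].copy()
for p,i in((S,a),(D,b)):
    for y in (-195,-160,-100,0,100,232): cv2.circle(i,tuple((proj(p,beam(q,(0,y,0)))*16).astype(int).tolist()),16,(255,0,0),-1,cv2.LINE_AA,4)
m=np.hstack([cv2.resize(a[145:295,255:395],None,fx=2.8,fy=4),cv2.resize(b[130:280,230:360],None,fx=3,fy=4)]);cv2.imwrite('pics/m2.png',m[:, :800])
```

```text
[ 0.5734 -0.0065  0.0945  0.1577] [-0.    0.31  0.1  -0.14 -0.17 -0.13  0.    0.14]
[np.float64(0.5734824245880334), np.float64(-0.006513899255354035), np.float64(0.09483010269956822), 0.16] [-0.04  0.23  0.07 -0.2  -0.23 -0.04  0.04  0.29]
mid [ 0.5735 -0.0065  0.18  ] [313.7972 210.5477] [295.9108 188.3346]
seat [ 0.5884 -0.1638  0.2055] [276.7331 168.2163] [323.341  149.9634]
end [0.5529 0.2097 0.1449] [373.292  278.4975] [249.2288 253.6363]
```

View pics/m2.png

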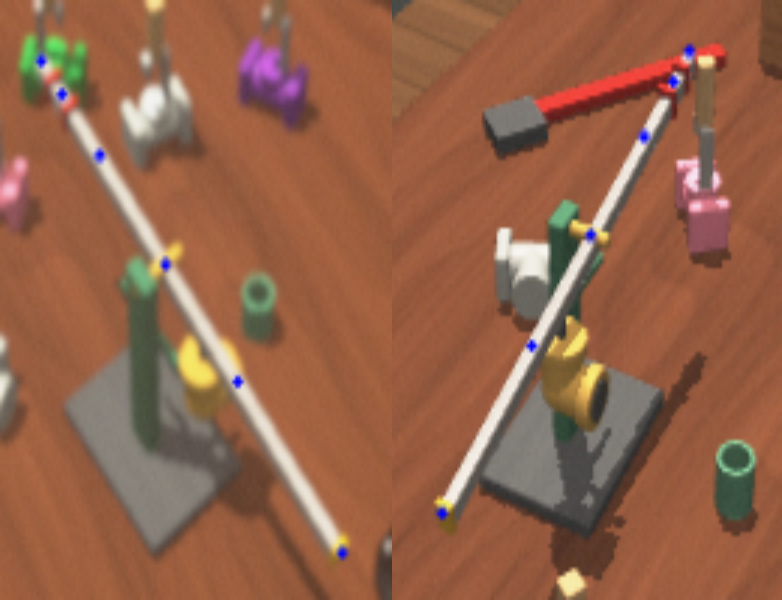

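The overlay dots lie on the bar in both views, so the bar pose holds: pivot (0.5735,-0.0065), yaw 0.095, seat (0.588,-0.164,0.2055). Now I move above the flange.

Run:
```python
from h import *
np.set_printoptions(precision=4,suppress=True)
o=robot.get_obs(); print(o['t'],o['eef_pos'],o['tcp_rot'],o['contact_force'],o['gripper_width'],robot.tip_reach)
p=shot('wrist'); print(p['hand_eye'],p['intrinsics'])
```

```text
1.8 [ 0.2381 -0.4679  0.2503] [[ 0.8912  0.4536 -0.    ]
 [ 0.4536 -0.8912  0.    ]
 [-0.     -0.     -1.    ]] [-0.0395  0.1113  0.2286] 0.08547215961378435 0.019
[[-0.0009 -0.9584 -0.2853  0.0727]
 [ 1.     -0.0011  0.0005 -0.0004]
 [-0.0008 -0.2853  0.9584 -0.1241]
 [ 0.      0.      0.      1.    ]] [[358.5116   0.     316.0541]
 [  0.     358.5116 198.767 ]
 [  0.       0.       1.    ]]
```

Emit:
send_rows --delta_pos '[[10, 34.4, 2], [10, 34.4, 2], [10, 34.4, 2], [10, 34.4, 2], [10, 34.4, 2]]' --turn '[[0, 0, 0.052], [0, 0, 0.052], [0, 0, 0.052], [0, 0, 0.052], [0, 0, 0.052]]' --grip '[85, 85, 85, 85, 85]'

```text
t: 2.27
eef_pos: [0.2882, -0.2944, 0.2604]
tcp_rot: [[0.744, 0.669, 0.0], [0.669, -0.744, -0.0], [0.0, 0.0, -1.0]]
contact_force: [0.4, 1.6, -0.0]
gripper_width: 0.0846
finger_force: 0.0
```

Emit:
send_rows --delta_pos '[[10, 34.4, 2], [10, 34.4, 2], [10, 34.4, 2], [10, 34.4, 2], [10, 34.4, 2]]' --turn '[[0, 0, 0.052], [0, 0, 0.052], [0, 0, 0.052], [0, 0, 0.052], [0, 0, 0.052]]' --grip '[85, 85, 85, 85, 85]'

```text
t: 2.68
eef_pos: [0.3382, -0.1223, 0.2707]
tcp_rot: [[0.546, 0.838, 0.001], [0.838, -0.546, -0.0], [0.0, 0.001, -1.0]]
contact_force: [1.9, 0.7, 0.2]
gripper_width: 0.085
finger_force: 0.0
```

Emit:
send_rows --delta_pos '[[10, 34.4, 2], [10, 34.4, 2], [10, 34.4, 2], [10, 34.4, 2], [10, 34.4, 2]]' --turn '[[0, 0, 0.052], [0, 0, 0.052], [0, 0, 0.052], [0, 0, 0.052], [0, 0, 0.052]]' --grip '[85, 85, 85, 85, 85]'

```text
t: 3.1
eef_pos: [0.3882, 0.05, 0.2807]
tcp_rot: [[0.312, 0.95, 0.001], [0.95, -0.312, 0.0], [0.0, 0.001, -1.0]]
contact_force: [0.1, -1.0, -0.8]
gripper_width: 0.085
finger_force: 0.0
```

Emit:
send_rows --delta_pos '[[10, 34.4, 2], [10, 34.4, 2], [10, 34.4, 2], [10, 34.4, 2], [10, 34.4, 2]]' --turn '[[0, 0, 0.052], [0, 0, 0.052], [0, 0, 0.052], [0, 0, 0.052], [0, 0, 0.052]]' --grip '[85, 85, 85, 85, 85]'

```text
t: 3.52
eef_pos: [0.4382, 0.2221, 0.2905]
tcp_rot: [[0.057, 0.998, 0.0], [0.998, -0.057, -0.0], [0.0, 0.0, -1.0]]
contact_force: [0.8, -0.9, 0.9]
gripper_width: 0.085
finger_force: 0.0
```

Run:
```python
from h import *
np.set_printoptions(precision=4,suppress=True)
o=robot.get_obs(); print(o['t'],o['eef_pos'],o['tcp_rot'],o['joints'],o['contact_force'])
p=shot('wrist','w1.png')
f=p['frame'].copy()
print(proj(p,[.4405,.2215,.15],o))
```

```text
3.5167 [0.4382 0.2221 0.2905] [[ 0.0568  0.9984  0.0004]
 [ 0.9984 -0.0568 -0.    ]
 [ 0.      0.0004 -1.    ]] [ 0.4691  0.1872 -0.1297  1.2535 -0.0002  2.0968] [ 0.8296 -0.8725  0.9253]
[319.1116 191.8083]
```

View pics/w1.png

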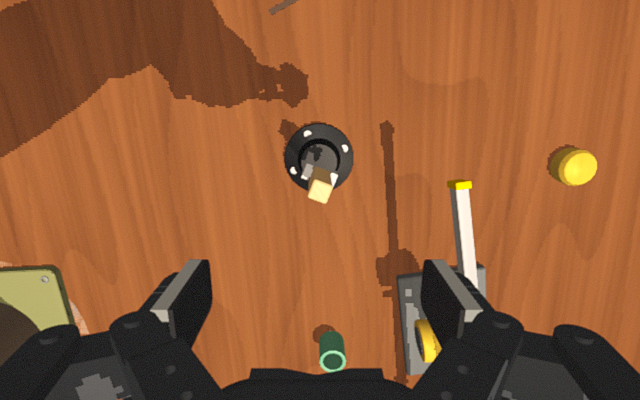

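The flange is dead centre in the wrist view, with its post top at (320,190) against a predicted (319,192). The post looks turned about 15–20°, so I measure that.

Run:
```python
from h import *
o=robot.get_obs(); f=cv2.imread('pics/w1.png'); p=shot('wrist')
r=f[165:215,295:345]; hs=cv2.cvtColor(r,cv2.COLOR_BGR2HSV)
m=((hs[...,2]>190)&(hs[...,1]>60)&(hs[...,1]<150)&(hs[...,0]>10)).astype(np.uint8)
n,l,st,c=cv2.connectedComponentsWithStats(m); i=1+st[1:,4].argmax(); print(st[i],c[i]+[295,165])
cs,_=cv2.findContours((l==i).astype(np.uint8),0,1); b=cv2.boxPoints(cv2.minAreaRect(cs[0]))+[295,165]
W=np.array([atz(p,u,.15,o)[:2] for u in b]); print(b.round(1),W.round(4),W.mean(0).round(4))
for k in range(4): d=W[(k+1)%4]-W[k]; print(np.linalg.norm(d).round(4),np.arctan2(d[1],d[0]).round(3))
```

```text
[ 13  14  25  25 418] [319.79904306 191.29425837]
[[306.4 197. ]
 [314.  178. ]
 [333.1 185.7]
 [325.6 204.6]] [[0.4338 0.2249]
 [0.4404 0.2395]
 [0.4547 0.2327]
 [0.4482 0.2179]] [0.4443 0.2288]
0.016 1.145
0.0157 -0.442
0.0161 -1.982
0.016 2.693
```

Run:
```python
from h import *
np.set_printoptions(precision=4,suppress=True)
o=robot.get_obs(); print(o['t'],o['eef_pos'],o['tcp_rot'],o['dq'])
p=shot('wrist'); o2=robot.get_obs();print(o2['t'],o2['eef_pos'])
f=p['frame']
print(proj(p,[.4405,.2215,.15],o),atz(p,(319.8,191.3),.15,o))
r=f[165:215,295:345]; hs=cv2.cvtColor(r,cv2.COLOR_BGR2HSV)
m=((hs[...,2]>190)&(hs[...,1]>60)&(hs[...,1]<150)&(hs[...,0]>10)).astype(np.uint8)
n,l,st,c=cv2.connectedComponentsWithStats(m); i=1+st[1:,4].argmax(); print(st[i],c[i]+[295,165])
cs,_=cv2.findContours((l==i).astype(np.uint8),0,1); b=cv2.boxPoints(cv2.minAreaRect(cs[0]))+[295,165]
W=np.array([atz(p,u,.15,o)[:2] for u in b]); print(b.round(1),W.round(4),W.mean(0).round(4))
```

```text
3.6167 [0.44   0.2248 0.2902] [[ 0.0542  0.9985  0.0019]
 [ 0.9985 -0.0542  0.0025]
 [ 0.0026  0.0018 -1.    ]] [-0.0566 -0.0398 -0.0633  0.0422 -0.0464 -0.0035]
3.6667 [0.4387 0.2223 0.29  ]
[316.765 195.909] [0.443 0.225 0.15 ]
[ 10  19  26  24 416] [317.5481 195.4087]
[[304.2 201.1]
 [311.8 182.1]
 [330.9 189.8]
 [323.3 208.7]] [[0.4306 0.2179]
 [0.4373 0.2326]
 [0.4515 0.2258]
 [0.445  0.2109]] [0.4411 0.2218]
```

Emit:
send_rows --delta_pos '[[0.6, 0.4, -22], [0.6, 0.4, -22], [0.6, 0.4, -20], [0.6, 0.4, -14], [0.6, 0, -10]]' --turn '[[0, 0, -0.078], [0, 0, -0.078], [0, 0, -0.078], [0, 0, -0.078], [0, 0, -0.078]]' --grip '[85, 85, 85, 85, 85]'

```text
t: 4.08
eef_pos: [0.4397, 0.2199, 0.2007]
tcp_rot: [[0.44, 0.898, -0.003], [0.898, -0.44, -0.002], [-0.003, -0.002, -1.0]]
contact_force: [0.5, -0.0, -0.2]
gripper_width: 0.0849
finger_force: 0.0
```

Emit:
send_rows --delta_pos '[[0, 0, 0], [0, 0, 0], [0, 0, -10], [0, 0, -10], [0, 0, -10]]' --turn '[[0, 0, 0], [0, 0, 0], [0, 0, 0], [0, 0, 0], [0, 0, 0]]' --grip '[85, 85, 70, 60, 50]'

```text
t: 4.5
eef_pos: [0.442, 0.2216, 0.1735]
tcp_rot: [[0.434, 0.901, 0.003], [0.901, -0.434, 0.001], [0.002, 0.002, -1.0]]
contact_force: [0.8, 0.4, -0.2]
gripper_width: 0.0513
finger_force: 0.0
```

Emit:
send_rows --delta_pos '[[0, 0, -12], [0, 0, -12], [-0.5, 0, -10], [0, 0, -6], [0, 0, 0]]' --turn '[[0, 0, 0], [0, 0, 0], [0, 0, 0], [0, 0, 0], [0, 0, 0]]' --grip '[45, 45, 40, 35, 30]'

```text
t: 4.92
eef_pos: [0.4403, 0.2212, 0.1321]
tcp_rot: [[0.435, 0.901, -0.001], [0.901, -0.435, -0.001], [-0.001, -0.001, -1.0]]
contact_force: [0.7, 0.9, 0.6]
gripper_width: 0.03
finger_force: 0.0
```

Emit:
send_rows --delta_pos '[[0, 0, 0], [0, 0, 0], [0, 0, 0], [0, 0, 0], [0, 0, 0]]' --turn '[[0, 0, 0], [0, 0, 0], [0, 0, 0], [0, 0, 0], [0, 0, 0]]' --grip '[20, 14, 10, 10, 10]'

```text
t: 5.33
eef_pos: [0.4413, 0.2219, 0.1333]
tcp_rot: [[0.435, 0.9, 0.002], [0.9, -0.435, 0.001], [0.001, 0.001, -1.0]]
contact_force: [-0.6, -2.3, 5.8]
gripper_width: 0.0154
finger_force: 59.0
```

Emit:
send_rows --delta_pos '[[0, 0, 5], [0, 0, 10], [0, 0, 15], [0, 0, 20], [0, 0, 20]]' --turn '[[0, 0, 0], [0, 0, 0], [0, 0, 0], [0, 0, 0], [0, 0, 0]]' --grip '[10, 10, 10, 10, 10]'

```text
t: 5.75
eef_pos: [0.439, 0.221, 0.2015]
tcp_rot: [[0.435, 0.901, -0.004], [0.901, -0.435, -0.002], [-0.004, -0.003, -1.0]]
contact_force: [1.1, 0.7, -5.8]
gripper_width: 0.0155
finger_force: 58.8
```

Emit:
send_rows --delta_pos '[[3, -15, 8], [5, -25, 8], [5.5, -30, 8], [5.5, -30, 8], [5.5, -30, 8]]' --turn '[[0, 0, 0.02], [0, 0, 0.035], [0, 0, 0.04], [0, 0, 0.04], [0, 0, 0.04]]' --grip '[10, 10, 10, 10, 10]'

```text
t: 6.17
eef_pos: [0.464, 0.0905, 0.2416]
tcp_rot: [[0.269, 0.963, -0.003], [0.963, -0.269, -0.001], [-0.001, -0.003, -1.0]]
contact_force: [0.5, 0.4, -5.4]
gripper_width: 0.0154
finger_force: 58.9
```

Emit:
send_rows --delta_pos '[[5.5, -30, 5], [5.5, -30, 5], [5.5, -30, 5], [5.5, -30, 5], [5.5, -30, 5]]' --turn '[[0, 0, 0.04], [0, 0, 0.04], [0, 0, 0.04], [0, 0, 0.04], [0, 0, 0.04]]' --grip '[10, 10, 10, 10, 10]'

```text
t: 6.58
eef_pos: [0.4916, -0.0595, 0.2664]
tcp_rot: [[0.073, 0.997, -0.003], [0.997, -0.073, 0.001], [0.0, -0.003, -1.0]]
contact_force: [-0.2, 0.5, -6.2]
gripper_width: 0.0151
finger_force: 58.9
```

Emit:
send_rows --delta_pos '[[5.5, -30, 2], [5.5, -30, 2], [5.5, -25, 2], [5, -18, 2], [4.5, -10, 2]]' --turn '[[0, 0, 0.04], [0, 0, 0.04], [0, 0, 0.04], [0, 0, 0.03], [0, 0, 0.02]]' --grip '[10, 10, 10, 10, 10]'

```text
t: 7.0
eef_pos: [0.5179, -0.1735, 0.2759]
tcp_rot: [[-0.094, 0.996, -0.003], [0.996, 0.094, -0.0], [0.0, -0.003, -1.0]]
contact_force: [-0.9, 0.8, -5.8]
gripper_width: 0.0151
finger_force: 58.9
```

Emit:
send_rows --delta_pos '[[0, 0, 0], [0, 0, 0], [0, 0, 0], [0, 0, 0], [0, 0, 0]]' --turn '[[0, 0, 0], [0, 0, 0], [0, 0, 0], [0, 0, 0], [0, 0, 0]]' --grip '[10, 10, 10, 10, 10]'

```text
t: 7.42
eef_pos: [0.5181, -0.1702, 0.2771]
tcp_rot: [[-0.096, 0.995, -0.001], [0.995, 0.096, 0.001], [0.001, -0.001, -1.0]]
contact_force: [0.0, -0.1, -5.6]
gripper_width: 0.0149
finger_force: 58.9
```

Run:
```python
from h import *
np.set_printoptions(precision=4,suppress=True)
for i in range(3):
    o=robot.get_obs(); p=shot('wrist',f'w2.png' if i==2 else None); print(o['t'],o['eef_pos'],o['contact_force'])
print(o['tcp_rot'],o['joints'])
q=(.5735,-.0065,.095,.16)
for y in (-195,-174,-160,-146,-100,0): print(y,proj(p,beam(q,(0,y,0)),o).round(1))
S=shot('scene')['frame'];D=shot('side')['frame']
m=np.hstack([p['frame'][:300],])
m=np.vstack([cv2.resize(p['frame'][100:400],(640,300)),np.hstack([cv2.resize(S[120:220,235:345],(330,300)),cv2.resize(D[110:210,270:380],(330,300))])[:,:640]])
cv2.imwrite('pics/m3.png',m)
```

```text
7.4167 [ 0.5181 -0.1702  0.2771] [ 0.0115 -0.1444 -5.628 ]
7.4667 [ 0.5183 -0.1703  0.2772] [ 0.0113  0.0009 -5.786 ]
7.5167 [ 0.5184 -0.1705  0.2773] [-0.4636  0.6093 -5.6463]
[[-0.0959  0.9954 -0.0002]
 [ 0.9954  0.0959  0.0001]
 [ 0.0002 -0.0002 -1.    ]] [-0.3177  0.2865 -0.0304  1.2542  0.0001  1.157 ]
-195 [434.6 280.5]
-174 [436.2 246.1]
-160 [437.2 222.6]
-146 [438.3 198.7]
-100 [441.9 117.3]
0 [450.6 -77.6]
```

View pics/m3.png

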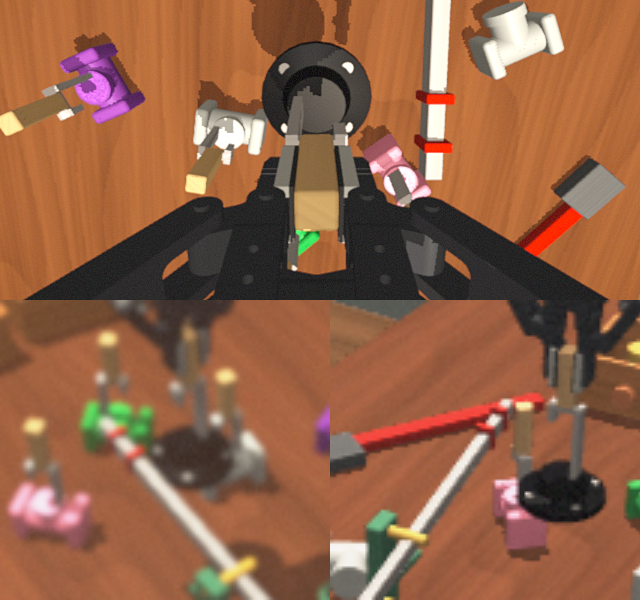

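The wrist view shows the collars at rows 198 and 247, matching the predicted 198.7 and 246.1. The bar sits about 1–2 mm nearer than the model says, and the flange hangs straight with its mouth toward the bar. Now I move it in under the bar.

Emit:
send_rows --delta_pos '[[6, 0.6, 0], [10, 1, 0], [12, 1.1, 0], [12, 1.1, 0], [11, 1, 0]]' --turn '[[0, 0, 0], [0, 0, 0], [0, 0, 0], [0, 0, 0], [0, 0, 0]]' --grip '[10, 10, 10, 10, 10]'

```text
t: 8.08
eef_pos: [0.5715, -0.1664, 0.2772]
tcp_rot: [[-0.095, 0.995, 0.001], [0.995, 0.095, 0.0], [-0.0, 0.001, -1.0]]
contact_force: [-0.9, -0.1, -6.2]
gripper_width: 0.015
finger_force: 59.0
```

Emit:
send_rows --delta_pos '[[9, 0.9, 0], [6, 0.6, 0], [3, 0.3, 0], [0, 0, 0], [0, 0, 0]]' --turn '[[0, 0, 0], [0, 0, 0], [0, 0, 0], [0, 0, 0], [0, 0, 0]]' --grip '[10, 10, 10, 10, 10]'

```text
t: 8.5
eef_pos: [0.5874, -0.1646, 0.2771]
tcp_rot: [[-0.095, 0.995, -0.001], [0.995, 0.095, 0.0], [0.0, -0.001, -1.0]]
contact_force: [-0.5, -0.2, -6.2]
gripper_width: 0.015
finger_force: 59.0
```

Run:
```python
from h import *
np.set_printoptions(precision=4,suppress=True)
shot('wrist');o=robot.get_obs(); p=shot('wrist'); print(o['t'],o['eef_pos'],o['contact_force'])
q=(.5735,-.0065,.095,.16)
for y in (-174,-160,-146): print(y,proj(p,beam(q,(0,y,6)),o).round(1))
S=shot('scene')['frame'];D=shot('side')['frame']
m=np.vstack([cv2.resize(p['frame'][100:300,180:460],(672,300)),np.hstack([cv2.resize(S[130:200,240:320],(342,300)),cv2.resize(D[105:180,290:370],(330,300))])])
cv2.imwrite('pics/m4.png',m)
```

```text
8.55 [ 0.5872 -0.1647  0.2772] [-0.3228  0.0704 -6.8279]
-174 [318.8 247.7]
-160 [318.8 223.5]
-146 [318.8 198.9]
```

View pics/m4.png

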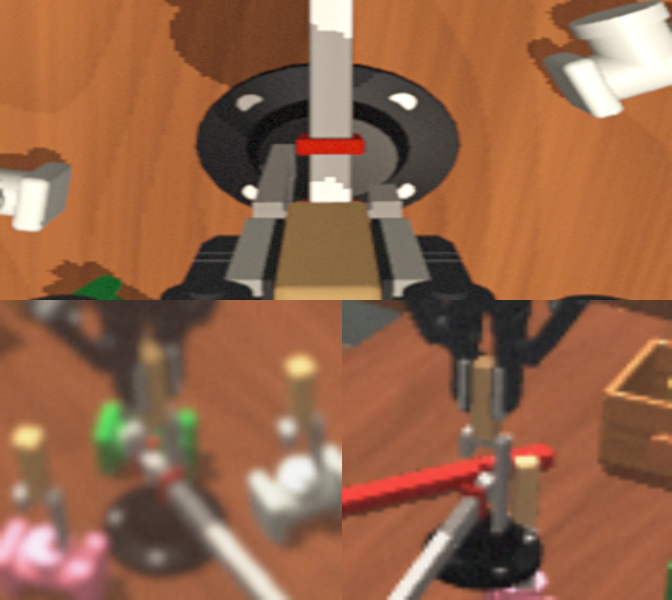

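The bar runs between strap and lip and is centred within about 1 mm. The inner collar lies clear of the hook, on its pivot side. I lower it.

Emit:
send_rows --delta_pos '[[0, 0.5, -4], [0, 0.5, -6], [0, 0, -6], [0, 0, -4], [0, 0, -3]]' --turn '[[0, 0, 0], [0, 0, 0], [0, 0, 0], [0, 0, 0], [0, 0, 0]]' --grip '[10, 10, 10, 10, 10]'

```text
t: 9.12
eef_pos: [0.587, -0.1635, 0.2531]
tcp_rot: [[-0.095, 0.995, -0.002], [0.995, 0.095, 0.0], [0.001, -0.002, -1.0]]
contact_force: [0.2, 0.1, -5.8]
gripper_width: 0.0153
finger_force: 58.9
```

Emit:
send_rows --delta_pos '[[0, 0, -2], [0, 0, -2], [0, 0, -2], [0, 0, -2], [0, 0, -2]]' --turn '[[0, 0, 0], [0, 0, 0], [0, 0, 0], [0, 0, 0], [0, 0, 0]]' --grip '[10, 10, 10, 10, 10]'

```text
t: 9.53
eef_pos: [0.5879, -0.1639, 0.2445]
tcp_rot: [[-0.095, 0.995, 0.001], [0.995, 0.095, -0.0], [-0.001, 0.001, -1.0]]
contact_force: [0.2, -0.1, -4.9]
gripper_width: 0.0146
finger_force: 59.0
```

Emit:
send_rows --delta_pos '[[0, 0, -2.5], [0, 0, -2.5], [0, 0, -2.5], [0, 0, -2.5], [0, 0, -2.5]]' --turn '[[0, 0, 0], [0, 0, 0], [0, 0, 0], [0, 0, 0], [0, 0, 0]]' --grip '[10, 10, 10, 10, 10]'

```text
t: 9.95
eef_pos: [0.5877, -0.1638, 0.2316]
tcp_rot: [[-0.095, 0.995, 0.0], [0.995, 0.095, -0.0], [-0.0, 0.0, -1.0]]
contact_force: [0.4, -0.9, -5.0]
gripper_width: 0.015
finger_force: 59.1
```

Emit:
send_rows --delta_pos '[[0, 0, -2.5], [0, 0, -2.5], [0, 0, -2], [0, 0, -1], [0, 0, 0]]' --turn '[[0, 0, 0], [0, 0, 0], [0, 0, 0], [0, 0, 0], [0, 0, 0]]' --grip '[10, 10, 10, 10, 10]'

```text
t: 10.37
eef_pos: [0.5875, -0.1636, 0.2235]
tcp_rot: [[-0.095, 0.995, -0.0], [0.995, 0.095, 0.0], [0.0, -0.0, -1.0]]
contact_force: [0.6, 0.0, -4.3]
gripper_width: 0.015
finger_force: 59.1
```

Run:
```python
from h import *
np.set_printoptions(precision=3,suppress=True)
F=[]
for i in range(8):
    D=shot('side','s_lvl.png');o=robot.get_obs();F.append(o['contact_force']); 
print(np.array(F)[:,2],np.mean(F,0),o['eef_pos'],o['t'])
f=D['frame']; hs=cv2.cvtColor(f,cv2.COLOR_BGR2HSV); m=cv2.inRange(hs[200:300,225:270],(20,150,120),(32,255,255))
n,_,st,c=cv2.connectedComponentsWithStats(m); print([(c[i]+[225,200],st[i,4]) for i in range(1,n)])
for t in (0,.02,.04,.06): print(t,proj(D,beam((.5735,-.0065,.095,t),(0,229,0))))
```

```text
[-5.209 -4.237 -4.747 -4.288 -5.095 -4.778 -3.971 -4.506] [-0.357  0.074 -4.604] [ 0.588 -0.164  0.224] 10.7667
[(array([245.308, 246.654]), np.int32(26)), (array([247., 252.]), np.int32(1))]
0 [244.942 244.849]
0.02 [245.128 246.462]
0.04 [245.338 248.038]
0.06 [245.569 249.577]
```

Emit:
send_rows --delta_pos '[[0, 0, -2], [0, 0, -2.5], [0, 0, -2.5], [0, 0, -2.5], [0, 0, -2.5]]' --turn '[[0, 0, 0], [0, 0, 0], [0, 0, 0], [0, 0, 0], [0, 0, 0]]' --grip '[10, 10, 10, 10, 10]'

```text
t: 11.18
eef_pos: [0.5876, -0.1634, 0.2114]
tcp_rot: [[-0.095, 0.995, -0.0], [0.995, 0.095, 0.001], [0.001, -0.0, -1.0]]
contact_force: [0.2, 0.3, -4.8]
gripper_width: 0.0155
finger_force: 59.2
```

Emit:
send_rows --delta_pos '[[0, 0, -2.5], [0, 0, -2], [0, 0, -2], [0, 0, -1.5], [0, 0, -1]]' --turn '[[0, 0, 0], [0, 0, 0], [0, 0, 0], [0, 0, 0], [0, 0, 0]]' --grip '[10, 10, 10, 10, 10]'

```text
t: 11.6
eef_pos: [0.5876, -0.1637, 0.2026]
tcp_rot: [[-0.095, 0.995, -0.0], [0.995, 0.095, 0.0], [0.0, -0.0, -1.0]]
contact_force: [-0.6, 0.1, -4.4]
gripper_width: 0.0152
finger_force: 59.2
```

Emit:
send_rows --delta_pos '[[0, 0, -1], [0, 0, -1], [0, 0, -1], [0, 0, -1], [0, 0, 0]]' --turn '[[0, 0, 0], [0, 0, 0], [0, 0, 0], [0, 0, 0], [0, 0, 0]]' --grip '[10, 10, 10, 10, 10]'

```text
t: 12.02
eef_pos: [0.5877, -0.1637, 0.1986]
tcp_rot: [[-0.095, 0.995, -0.0], [0.995, 0.095, -0.0], [-0.0, -0.0, -1.0]]
contact_force: [-0.6, 0.3, -3.4]
gripper_width: 0.015
finger_force: 59.2
```

```bash
cat >> h.py <<'E'
Q=(.5735,-.0065,.095)
def tilt(n=3):
    from scipy.optimize import minimize_scalar
    out=[];F=[]
    for i in range(n):
        D=shot('side'); F.append(robot.get_obs()['contact_force'])
        hs=cv2.cvtColor(D['frame'][190:270,225:265],cv2.COLOR_BGR2HSV); m=cv2.inRange(hs,(20,150,120),(32,255,255))
        k,_,st,c=cv2.connectedComponentsWithStats(m)
        if k<2: out.append(np.nan); continue
        j=1+st[1:,4].argmax(); uv=c[j]+[225,190]
        out.append(minimize_scalar(lambda t:np.sum((proj(D,beam((*Q,t),(0,229,0)))-uv)**2),bounds=(-.2,.2),method='bounded').x)
    o=robot.get_obs(); print('tilt',np.round(out,4),'F',np.mean(F,0).round(2),'std',np.std(F,0)[2].round(2),'tcp',np.round(o['eef_pos'],4),'t',round(o['t'],2),'grip',round(o['gripper_width'],4))
E
python3 -c "
from h import *
tilt(4)"
```

```text
tilt [-0.1529 -0.1346 -0.1383 -0.1652] F [ 0.07  0.12 -3.82] std 0.3 tcp [ 0.5877 -0.1637  0.1989] t 12.22 grip 0.0153
```

Emit:
send_rows --delta_pos '[[0, 0, -0.5], [0, 0, -0.5], [0, 0, 0], [0, 0, 0], [0, 0, 0]]' --turn '[[0, 0, 0], [0, 0, 0], [0, 0, 0], [0, 0, 0], [0, 0, 0]]' --grip '[10, 10, 10, 10, 10]'

```text
t: 12.63
eef_pos: [0.5877, -0.1637, 0.1981]
tcp_rot: [[-0.095, 0.995, 0.0], [0.995, 0.095, -0.0], [-0.0, 0.0, -1.0]]
contact_force: [-0.1, 1.4, -1.3]
gripper_width: 0.0151
finger_force: 59.6
```

Emit:
send_rows --delta_pos '[[0, 0, -0.5], [0, 0, -0.5], [0, 0, 0], [0, 0, 0], [0, 0, 0]]' --turn '[[0, 0, 0], [0, 0, 0], [0, 0, 0], [0, 0, 0], [0, 0, 0]]' --grip '[10, 10, 10, 10, 10]'

```text
t: 13.05
eef_pos: [0.5877, -0.1637, 0.1978]
tcp_rot: [[-0.095, 0.995, 0.001], [0.995, 0.095, -0.0], [-0.0, 0.001, -1.0]]
contact_force: [-2.4, 0.5, 6.4]
gripper_width: 0.015
finger_force: 60.5
```

Emit:
send_rows --delta_pos '[[0, 0, 0.5], [0, 0, 0.2], [0, 0, 0], [0, 0, 0], [0, 0, 0]]' --turn '[[0, 0, 0], [0, 0, 0], [0, 0, 0], [0, 0, 0], [0, 0, 0]]' --grip '[10, 10, 10, 16, 18]'

```text
t: 13.47
eef_pos: [0.5882, -0.1641, 0.1974]
tcp_rot: [[-0.095, 0.995, 0.001], [0.995, 0.095, -0.001], [-0.001, 0.001, -1.0]]
contact_force: [0.3, 0.1, -0.8]
gripper_width: 0.0179
finger_force: 0.0
```

Emit:
send_rows --delta_pos '[[0, 0, 0], [0, 0, 0], [0, 0, 0], [0, 0, 0], [0, 0, 0]]' --turn '[[0, 0, 0], [0, 0, 0], [0, 0, 0], [0, 0, 0], [0, 0, 0]]' --grip '[22, 26, 32, 38, 44]'

```text
t: 13.88
eef_pos: [0.5877, -0.1638, 0.1974]
tcp_rot: [[-0.095, 0.995, -0.0], [0.995, 0.095, -0.0], [-0.0, -0.0, -1.0]]
contact_force: [-0.9, -0.1, 0.5]
gripper_width: 0.0442
finger_force: 0.0
```

Run:
```python
from h import *
tilt(4)
p=shot('wrist');S=shot('scene')['frame'];D=shot('side')['frame']
m=np.vstack([cv2.resize(p['frame'][100:300,180:460],(672,300)),np.hstack([cv2.resize(S[130:200,240:320],(342,300)),cv2.resize(D[105:180,290:370],(330,300))])])
cv2.imwrite('pics/m5.png',m)
```

```text
tilt [-0.1599 -0.1693 -0.1452 -0.1652] F [ 0.32 -0.03  0.06] std 0.4 tcp [ 0.5877 -0.1637  0.1975] t 14.08 grip 0.044
```

View pics/m5.png

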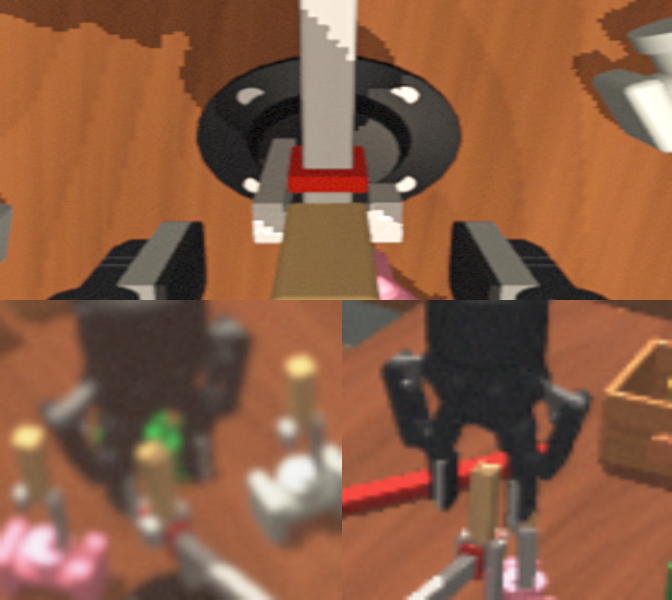

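The flange hangs by its hook between the collars, and the rack rests on its right stop with a tilt of about -0.16. Next is the tee.

Emit:
send_rows --delta_pos '[[0, 0, 15], [0, 0, 25], [0, 0, 30], [-10, -6, 20], [-25, -15, 0]]' --turn '[[0, 0, 0], [0, 0, 0], [0, 0, 0], [0, 0, 0], [0, 0, -0.035]]' --grip '[50, 60, 60, 60, 60]'

```text
t: 14.65
eef_pos: [0.5571, -0.1845, 0.2921]
tcp_rot: [[-0.063, 0.998, 0.01], [0.998, 0.063, -0.002], [-0.003, 0.01, -1.0]]
contact_force: [1.2, -1.0, 0.3]
gripper_width: 0.0601
finger_force: 0.0
```

Emit:
send_rows --delta_pos '[[-35, -20, 0], [-35, -20, 0], [-30, -17, 0], [-15, -8, 0], [-7, -4, 0]]' --turn '[[0, 0, -0.035], [0, 0, -0.035], [0, 0, -0.035], [0, 0, -0.035], [0, 0, 0]]' --grip '[60, 60, 60, 60, 60]'

```text
t: 15.07
eef_pos: [0.4282, -0.2545, 0.288]
tcp_rot: [[0.083, 0.997, -0.0], [0.997, -0.083, -0.0], [-0.0, -0.0, -1.0]]
contact_force: [0.1, -0.1, 0.5]
gripper_width: 0.0599
finger_force: 0.0
```

Emit:
send_rows --delta_pos '[[0, 0, 0], [0, 0, 0], [0, 0, 0], [0, 0, 0], [0, 0, 0]]' --turn '[[0, 0, 0], [0, 0, 0], [0, 0, 0], [0, 0, 0], [0, 0, 0]]' --grip '[60, 60, 60, 60, 60]'

```text
t: 15.48
eef_pos: [0.4316, -0.2532, 0.2872]
tcp_rot: [[0.078, 0.997, -0.0], [0.997, -0.078, 0.0], [0.0, -0.0, -1.0]]
contact_force: [-0.6, 0.1, -0.5]
gripper_width: 0.06
finger_force: 0.0
```

Run:
```python
from h import *
np.set_printoptions(precision=4,suppress=True)
for t in range(3):
    o=robot.get_obs();p=shot('wrist','w3.png' if t==2 else None)
    u0=proj(p,[.4305,-.2535,.15],o).round().astype(int); x,y=u0-30
    hs=cv2.cvtColor(p['frame'][y:y+60,x:x+60],cv2.COLOR_BGR2HSV)
    m=((hs[...,2]>190)&(hs[...,1]>60)&(hs[...,1]<150)&(hs[...,0]>10)).astype(np.uint8)
    n,l,st,c=cv2.connectedComponentsWithStats(m); i=1+st[1:,4].argmax()
    cs,_=cv2.findContours((l==i).astype(np.uint8),0,1); b=cv2.boxPoints(cv2.minAreaRect(cs[0]))+[x,y]
    W=np.array([atz(p,v,.15,o)[:2] for v in b])
    print(o['eef_pos'],u0,c[i]+[x,y],st[i,4],W.mean(0))
    for k in range(2): d=W[(k+1)%4]-W[k]; print(np.linalg.norm(d).round(4),np.arctan2(d[1],d[0]).round(3))
print(o['tcp_rot'][:,1],o['t'],o['joints'])
```

```text
[ 0.4316 -0.2532  0.2872] [315 193] [314.5688 190.2009] 443 [ 0.4328 -0.2514]
0.0202 -0.079
0.0156 -1.638
[ 0.4315 -0.2532  0.2872] [315 193] [314.8017 189.854 ] 459 [ 0.4317 -0.2513]
0.0257 0.043
0.0171 -1.521
[ 0.4313 -0.2533  0.2873] [315 193] [315.2944 189.9101] 445 [ 0.4332 -0.2512]
0.0202 -0.08
0.0164 -1.638
[ 0.9969 -0.0786 -0.0002] 15.5833 [-0.531   0.2042 -0.1163  1.2506  0.0001  1.1185]
```

View pics/w3.png

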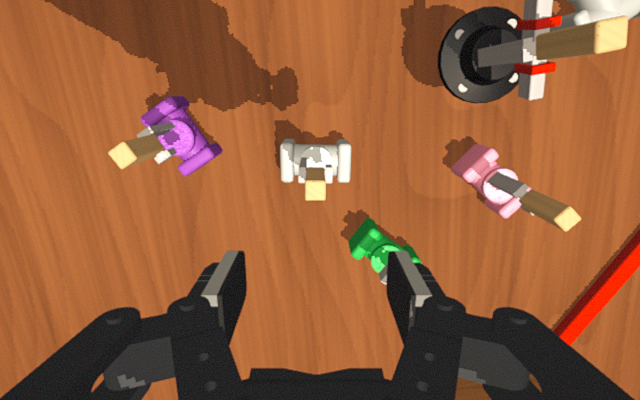

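The grey tee is right below with its post top at (315.5,190.5), aligned with the tool. I descend and grip it.

Emit:
send_rows --delta_pos '[[0, 0.3, -20], [0, 0.4, -30], [0, 0, -30], [0, 0, -25], [0, 0, -15]]' --turn '[[0, 0, 0], [0, 0, 0], [0, 0, 0], [0, 0, 0], [0, 0, 0]]' --grip '[60, 60, 60, 60, 55]'

```text
t: 16.05
eef_pos: [0.4293, -0.2519, 0.1647]
tcp_rot: [[0.079, 0.997, -0.003], [0.997, -0.079, 0.002], [0.002, -0.003, -1.0]]
contact_force: [0.2, -0.1, 0.1]
gripper_width: 0.055
finger_force: 0.0
```

Emit:
send_rows --delta_pos '[[0, 0, -15], [0, 0, -10], [0, 0, -7], [0, 0, -3], [0, 0, 0]]' --turn '[[0, 0, 0], [0, 0, 0], [0, 0, 0], [0, 0, 0], [0, 0, 0]]' --grip '[50, 45, 40, 30, 24]'

```text
t: 16.47
eef_pos: [0.4305, -0.2528, 0.132]
tcp_rot: [[0.08, 0.997, -0.001], [0.997, -0.08, 0.001], [0.0, -0.001, -1.0]]
contact_force: [-0.4, -0.9, 0.6]
gripper_width: 0.0238
finger_force: 0.0
```

Emit:
send_rows --delta_pos '[[0, 0, 0], [0, 0, 0], [0, 0, 0], [0, 0, 0], [0, 0, 0]]' --turn '[[0, 0, 0], [0, 0, 0], [0, 0, 0], [0, 0, 0], [0, 0, 0]]' --grip '[18, 14, 10, 10, 10]'

```text
t: 16.88
eef_pos: [0.4308, -0.2532, 0.1331]
tcp_rot: [[0.08, 0.997, 0.001], [0.997, -0.08, -0.001], [-0.001, 0.001, -1.0]]
contact_force: [-0.4, -0.2, 1.6]
gripper_width: 0.0151
finger_force: 58.4
```

Emit:
send_rows --delta_pos '[[0, 0, 5], [0, 0, 15], [0, 0, 25], [0, 0, 30], [0, 0, 30]]' --turn '[[0, 0, 0], [0, 0, 0], [0, 0, 0], [0, 0, 0], [0, 0, 0]]' --grip '[10, 10, 10, 10, 10]'

```text
t: 17.3
eef_pos: [0.4296, -0.2522, 0.2377]
tcp_rot: [[0.08, 0.997, -0.003], [0.997, -0.08, 0.002], [0.002, -0.003, -1.0]]
contact_force: [0.9, -0.6, -4.4]
gripper_width: 0.0155
finger_force: 59.0
```

Emit:
send_rows --delta_pos '[[1, 15, 3], [1, 25, 3], [1, 30, 3], [1, 30, 3], [1, 30, 3]]' --turn '[[0, 0, 0.012], [0, 0, 0.012], [0, 0, 0.012], [0, 0, 0.012], [0, 0, 0.012]]' --grip '[10, 10, 10, 10, 10]'

```text
t: 17.72
eef_pos: [0.4349, -0.1216, 0.2523]
tcp_rot: [[0.02, 1.0, -0.001], [1.0, -0.02, 0.001], [0.001, -0.001, -1.0]]
contact_force: [-0.1, 0.4, -5.4]
gripper_width: 0.0153
finger_force: 59.1
```

Emit:
send_rows --delta_pos '[[2, 30, 2], [2, 30, 2], [2, 30, 2], [2, 30, 2], [2, 30, 2]]' --turn '[[0, 0, 0.012], [0, 0, 0.012], [0, 0, 0.012], [0, 0, 0.012], [0, 0, 0.012]]' --grip '[10, 10, 10, 10, 10]'

```text
t: 18.13
eef_pos: [0.4449, 0.0285, 0.2623]
tcp_rot: [[-0.041, 0.999, -0.001], [0.999, 0.041, 0.0], [0.0, -0.001, -1.0]]
contact_force: [0.1, 0.3, -4.5]
gripper_width: 0.0155
finger_force: 59.1
```

Emit:
send_rows --delta_pos '[[7, 28, 0.6], [10, 25, 0.6], [12, 20, 0.6], [12, 15, 0.6], [9, 10, 0.6]]' --turn '[[0, 0, 0.012], [0, 0, 0.012], [0, 0, 0.012], [0, 0, 0.012], [0, 0, 0.007]]' --grip '[10, 10, 10, 10, 10]'

```text
t: 18.55
eef_pos: [0.496, 0.127, 0.2651]
tcp_rot: [[-0.097, 0.995, -0.001], [0.995, 0.097, 0.001], [0.001, -0.001, -1.0]]
contact_force: [0.1, 0.3, -4.2]
gripper_width: 0.015
finger_force: 59.1
```

Emit:
send_rows --delta_pos '[[0, 0, 0], [0, 0, 0], [0, 0, 0], [0, 0, 0], [0, 0, 0]]' --turn '[[0, 0, 0], [0, 0, 0], [0, 0, 0], [0, 0, 0], [0, 0, 0]]' --grip '[10, 10, 10, 10, 10]'

```text
t: 18.97
eef_pos: [0.495, 0.1243, 0.2654]
tcp_rot: [[-0.094, 0.996, -0.001], [0.996, 0.094, -0.0], [-0.0, -0.001, -1.0]]
contact_force: [-0.5, 0.2, -4.5]
gripper_width: 0.0152
finger_force: 59.2
```

Run:
```python
from h import *
np.set_printoptions(precision=4,suppress=True)
F=[]
for i in range(10):
    o=robot.get_obs();p=shot('wrist'); F.append(o['contact_force'])
print(np.mean(F,0),np.std(F,0),o['eef_pos'],o['tcp_rot'][:,1],o['t'])
q=(*Q,-.16)
for y in (100,140,200,229): print(y,proj(p,beam(q,(0,y,0)),o).round(1),beam(q,(0,y,0)))
S=shot('scene')['frame'];D=shot('side')['frame']
m=np.vstack([cv2.resize(p['frame'],(480,300)),np.hstack([cv2.resize(S[150:300,300:420],(330,300)),cv2.resize(D[150:270,215:335],(330,300))])[:,:660][:, :480]]) if 0 else np.hstack([cv2.resize(p['frame'],(480,300)),cv2.resize(D[160:270,225:335],(300,300))])
m=np.vstack([m,np.hstack([cv2.resize(S[190:290,300:420],(480,300)),np.zeros((300,300,3),np.uint8)])])
cv2.imwrite('pics/m6.png',m)
```

```text
[ 0.1432 -0.1718 -4.8482] [0.4842 0.6417 0.5164] [0.4956 0.125  0.2655] [0.9955 0.0948 0.    ] 19.4167
100 [423.4 285. ] [0.5641 0.0918 0.1959]
140 [432.6 228. ] [0.5604 0.1311 0.2023]
200 [450.  121.2] [0.5548 0.1901 0.2119]
229 [460.3  57.3] [0.5521 0.2186 0.2165]
```

View pics/m6.png

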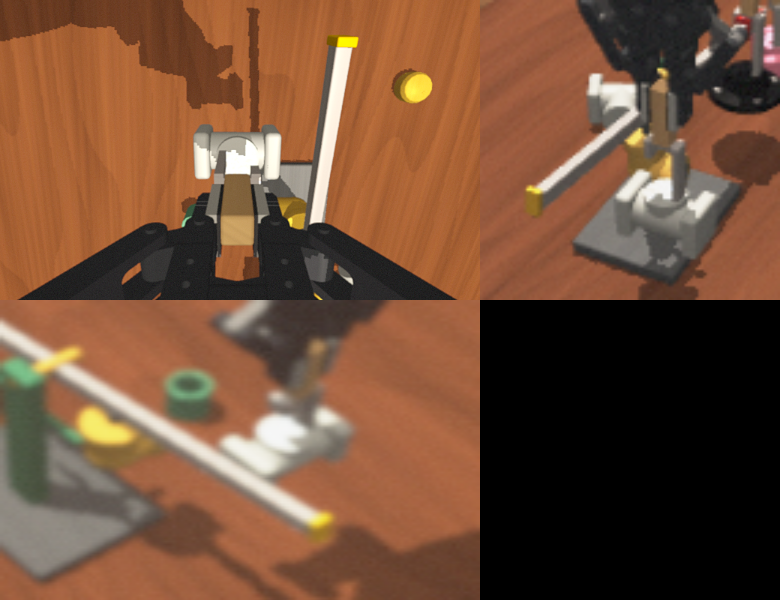

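The tee hangs straight, and the end cap at (457,56) matches the predicted (460,57). I move it onto the bar near 140 mm, inboard of balance, so the rack stays on its right stop.

Emit:
send_rows --delta_pos '[[6, 0.6, 0], [10, 1, 0], [12, 1.1, 0], [12, 1.1, 0], [10, 1, 0]]' --turn '[[0, 0, 0], [0, 0, 0], [0, 0, 0], [0, 0, 0], [0, 0, 0]]' --grip '[10, 10, 10, 10, 10]'

```text
t: 19.98
eef_pos: [0.5477, 0.1301, 0.2654]
tcp_rot: [[-0.095, 0.995, 0.001], [0.995, 0.095, 0.0], [0.0, 0.001, -1.0]]
contact_force: [-0.5, 0.5, -4.7]
gripper_width: 0.0153
finger_force: 59.3
```

Emit:
send_rows --delta_pos '[[7, 0.7, 0], [5, 0.4, 0], [2, 0.2, 0], [0, 0, 0], [0, 0, 0]]' --turn '[[0, 0, 0], [0, 0, 0], [0, 0, 0], [0, 0, 0], [0, 0, 0]]' --grip '[10, 10, 10, 10, 10]'

```text
t: 20.4
eef_pos: [0.5593, 0.1311, 0.2653]
tcp_rot: [[-0.095, 0.995, -0.001], [0.995, 0.095, -0.0], [-0.0, -0.001, -1.0]]
contact_force: [0.9, -0.3, -6.0]
gripper_width: 0.015
finger_force: 59.3
```

Emit:
send_rows --delta_pos '[[0, 0, -3], [0, 0, -4], [0, 0, -4], [0, 0, -3], [0, 0, -2]]' --turn '[[0, 0, 0], [0, 0, 0], [0, 0, 0], [0, 0, 0], [0, 0, 0]]' --grip '[10, 10, 10, 10, 10]'

```text
t: 20.82
eef_pos: [0.5591, 0.131, 0.2488]
tcp_rot: [[-0.095, 0.995, -0.001], [0.995, 0.095, -0.0], [-0.0, -0.001, -1.0]]
contact_force: [-0.2, -0.4, -4.5]
gripper_width: 0.0151
finger_force: 59.3
```

Emit:
send_rows --delta_pos '[[0, 0, -1], [0, 0, -1], [0, 0, -1], [0, 0, 0], [0, 0, 0]]' --turn '[[0, 0, 0], [0, 0, 0], [0, 0, 0], [0, 0, 0], [0, 0, 0]]' --grip '[10, 10, 10, 10, 10]'

```text
t: 21.23
eef_pos: [0.5597, 0.1311, 0.2466]
tcp_rot: [[-0.095, 0.995, 0.0], [0.995, 0.095, -0.0], [-0.0, 0.0, -1.0]]
contact_force: [-0.5, -0.4, -4.8]
gripper_width: 0.0154
finger_force: 59.3
```

Emit:
send_rows --delta_pos '[[0, 0, -1], [0, 0, -1], [0, 0, -1], [0, 0, 0], [0, 0, 0]]' --turn '[[0, 0, 0], [0, 0, 0], [0, 0, 0], [0, 0, 0], [0, 0, 0]]' --grip '[10, 10, 10, 10, 10]'

```text
t: 21.65
eef_pos: [0.5599, 0.1314, 0.244]
tcp_rot: [[-0.095, 0.995, 0.001], [0.995, 0.095, 0.001], [0.001, 0.001, -1.0]]
contact_force: [-0.4, 1.1, 0.2]
gripper_width: 0.0152
finger_force: 59.8
```

Emit:
send_rows --delta_pos '[[0, 0, -1], [0, 0, -1], [0, 0, -1], [0, 0, 0], [0, 0, 0]]' --turn '[[0, 0, 0], [0, 0, 0], [0, 0, 0], [0, 0, 0], [0, 0, 0]]' --grip '[10, 10, 10, 10, 10]'

```text
t: 22.07
eef_pos: [0.5598, 0.1315, 0.2405]
tcp_rot: [[-0.095, 0.995, 0.0], [0.995, 0.095, 0.001], [0.001, 0.0, -1.0]]
contact_force: [-0.6, 3.0, 0.0]
gripper_width: 0.0155
finger_force: 60.0
```

```bash
python3 -c "
from h import *
tilt(6)"
```

```text
tilt [-0.1126 -0.1047 -0.1322 -0.1042 -0.11   -0.1026] F [-0.38  2.68  0.5 ] std 0.43 tcp [0.5598 0.1312 0.2406] t 22.37 grip 0.0153
```

Emit:
send_rows --delta_pos '[[0, 0, -2], [0, 0, -2], [0, 0, -2], [0, 0, -2], [0, 0, -2]]' --turn '[[0, 0, 0], [0, 0, 0], [0, 0, 0], [0, 0, 0], [0, 0, 0]]' --grip '[10, 10, 10, 10, 10]'

```text
t: 22.78
eef_pos: [0.5598, 0.1313, 0.2303]
tcp_rot: [[-0.095, 0.995, 0.0], [0.995, 0.095, 0.0], [0.0, 0.0, -1.0]]
contact_force: [0.4, 3.2, 0.8]
gripper_width: 0.0151
finger_force: 60.1
```

Emit:
send_rows --delta_pos '[[0, 0, -2], [0, 0, -2], [0, 0, -2], [0, 0, -1], [0, 0, 0]]' --turn '[[0, 0, 0], [0, 0, 0], [0, 0, 0], [0, 0, 0], [0, 0, 0]]' --grip '[10, 10, 10, 10, 10]'

```text
t: 23.2
eef_pos: [0.5597, 0.1311, 0.2232]
tcp_rot: [[-0.095, 0.995, 0.0], [0.995, 0.095, -0.0], [-0.0, -0.0, -1.0]]
contact_force: [0.9, 3.7, 0.9]
gripper_width: 0.0152
finger_force: 60.0
```

```bash
python3 -c "
from h import *
tilt(10)"
```

```text
tilt [ 0.0156 -0.009   0.0015  0.0043 -0.0099 -0.002  -0.0035  0.005  -0.0014
 -0.0082] F [1.   2.97 0.5 ] std 0.55 tcp [0.5597 0.1311 0.2236] t 23.7 grip 0.0153
```

Emit:
send_rows --delta_pos '[[-0.2, 2, 0], [-0.3, 3, 0], [-0.3, 3, 0], [-0.2, 2, 0], [-0.2, 2, 0]]' --turn '[[0, 0, 0], [0, 0, 0], [0, 0, 0], [0, 0, 0], [0, 0, 0]]' --grip '[10, 10, 10, 10, 10]'

```text
t: 24.12
eef_pos: [0.558, 0.1428, 0.2232]
tcp_rot: [[-0.095, 0.996, -0.001], [0.996, 0.095, -0.001], [-0.001, -0.001, -1.0]]
contact_force: [0.1, -3.6, -0.1]
gripper_width: 0.0157
finger_force: 60.0
```

```bash
python3 -c "
from h import *
tilt(12)"
```

```text
tilt [ 0.0156 -0.0072  0.0151 -0.0106 -0.0028 -0.0047 -0.0001 -0.0077 -0.0013
  0.0112  0.0096  0.0016] F [-0.87 -1.79  0.33] std 0.3 tcp [0.558  0.1432 0.2234] t 24.72 grip 0.0149
```

Emit:
send_rows --delta_pos '[[-0.1, 1, 0], [-0.2, 2, 0], [-0.2, 2, 0], [-0.1, 1, 0], [0, 0, 0]]' --turn '[[0, 0, 0], [0, 0, 0], [0, 0, 0], [0, 0, 0], [0, 0, 0]]' --grip '[10, 10, 10, 10, 10]'

```text
t: 25.13
eef_pos: [0.5583, 0.1495, 0.2237]
tcp_rot: [[-0.095, 0.995, 0.001], [0.995, 0.095, 0.0], [0.0, 0.001, -1.0]]
contact_force: [0.6, -2.5, 0.8]
gripper_width: 0.0153
finger_force: 60.0
```

```bash
python3 -c "
from h import *
tilt(12)"
```

```text
tilt [-0.0144  0.0045  0.0066 -0.0128  0.0101  0.0011 -0.0144 -0.0112 -0.003
 -0.0115 -0.0094  0.0091] F [ 0.99 -1.44  0.4 ] std 0.64 tcp [0.5582 0.1494 0.2237] t 25.73 grip 0.0151
```

Emit:
send_rows --delta_pos '[[0, 0, 0], [0, 0, 0], [0, 0, 0], [0, 0, 0], [0, 0, 0]]' --turn '[[0, 0, 0], [0, 0, 0], [0, 0, 0], [0, 0, 0], [0, 0, 0]]' --grip '[16, 17, 19, 24, 30]'

```text
t: 26.15
eef_pos: [0.5574, 0.1492, 0.2233]
tcp_rot: [[-0.095, 0.995, -0.001], [0.995, 0.095, 0.0], [0.0, -0.001, -1.0]]
contact_force: [0.0, 0.8, 0.4]
gripper_width: 0.0303
finger_force: 0.0
```

```bash
python3 -c "
from h import *
tilt(14)"
```

```text
tilt [-0.0155 -0.0238 -0.0054 -0.0268 -0.0153 -0.0234 -0.0383 -0.0437 -0.0301
 -0.0416 -0.0235 -0.0272 -0.0242 -0.0326] F [-0.03 -0.04  0.02] std 0.51 tcp [0.5578 0.1491 0.2235] t 26.85 grip 0.03
```

```bash
python3 -c "
from h import *
tilt(14)"
```

```text
tilt [-0.0387 -0.0299 -0.0241 -0.0188 -0.0225 -0.0194 -0.0204 -0.0156 -0.0136
 -0.0295 -0.0267 -0.0117 -0.0298 -0.027 ] F [0.07 0.01 0.07] std 0.33 tcp [0.5578 0.1491 0.2235] t 27.55 grip 0.0301
```

Emit:
send_rows --delta_pos '[[0, 0, 0], [0, 0, 0], [0, 0, 0], [0, 0, 0], [0, 0, 0]]' --turn '[[0, 0, 0], [0, 0, 0], [0, 0, 0], [0, 0, 0], [0, 0, 0]]' --grip '[22, 18, 15, 12, 12]'

```text
t: 27.97
eef_pos: [0.558, 0.1492, 0.2236]
tcp_rot: [[-0.095, 0.995, 0.0], [0.995, 0.095, 0.0], [0.0, 0.0, -1.0]]
contact_force: [1.5, 0.0, -1.3]
gripper_width: 0.0153
finger_force: 58.3
```

Emit:
send_rows --delta_pos '[[0, 0.5, -0.5], [-0.1, 0.5, -0.5], [0, 0.5, -0.5], [-0.1, 0.4, -0.5], [0, 0, 0]]' --turn '[[0, 0, 0], [0, 0, 0], [0, 0, 0], [0, 0, 0], [0, 0, 0]]' --grip '[12, 12, 12, 12, 12]'

```text
t: 28.38
eef_pos: [0.5576, 0.1507, 0.2213]
tcp_rot: [[-0.095, 0.996, -0.0], [0.996, 0.095, -0.001], [-0.001, -0.0, -1.0]]
contact_force: [1.1, -2.7, -0.0]
gripper_width: 0.0154
finger_force: 58.4
```

```bash
python3 -c "
from h import *
tilt(8)"
```

```text
tilt [-0.0096  0.0059 -0.0203 -0.0213  0.0102 -0.0089  0.0016 -0.0124] F [ 0.51 -2.8  -0.11] std 0.42 tcp [0.5575 0.1509 0.2215] t 28.78 grip 0.0151
```

Emit:
send_rows --delta_pos '[[0, 0, 0], [0, 0, 0], [0, 0, 0], [0, 0, 0], [0, 0, 0]]' --turn '[[0, 0, 0], [0, 0, 0], [0, 0, 0], [0, 0, 0], [0, 0, 0]]' --grip '[16, 17, 19, 24, 30]'

```text
t: 29.2
eef_pos: [0.5575, 0.1514, 0.2215]
tcp_rot: [[-0.095, 0.995, -0.0], [0.995, 0.095, 0.001], [0.001, -0.0, -1.0]]
contact_force: [0.4, -0.5, 0.5]
gripper_width: 0.0302
finger_force: 0.0
```

```bash
python3 -c "
from h import *
tilt(12);tilt(14)"
```

```text
tilt [-0.0247 -0.0024 -0.0112 -0.0089 -0.0101 -0.0263 -0.0254 -0.0014 -0.019
 -0.0254 -0.0278 -0.005 ] F [-0.1   0.02 -0.02] std 0.37 tcp [0.5577 0.151  0.2215] t 29.8 grip 0.0302
tilt [-0.03   -0.0199 -0.01   -0.0273 -0.0255 -0.0285 -0.0124 -0.0285 -0.0078
 -0.0216 -0.0264 -0.0119 -0.0263 -0.0132] F [-0.09 -0.21  0.08] std 0.45 tcp [0.5576 0.151  0.2215] t 30.5 grip 0.0303
```

Emit:
send_rows --delta_pos '[[0, 0, 0], [0, 0, 0], [0, 0, 0], [0, 0, 0], [0, 0, 0]]' --turn '[[0, 0, 0], [0, 0, 0], [0, 0, 0], [0, 0, 0], [0, 0, 0]]' --grip '[22, 18, 15, 12, 12]'

```text
t: 30.92
eef_pos: [0.5576, 0.151, 0.2215]
tcp_rot: [[-0.095, 0.995, -0.0], [0.995, 0.095, 0.0], [0.0, -0.0, -1.0]]
contact_force: [0.1, 0.5, 0.3]
gripper_width: 0.0151
finger_force: 58.3
```

Emit:
send_rows --delta_pos '[[0, 0.6, -0.5], [-0.1, 0.6, -0.5], [0, 0.5, -0.5], [-0.1, 0.5, 0], [0, 0, 0]]' --turn '[[0, 0, 0], [0, 0, 0], [0, 0, 0], [0, 0, 0], [0, 0, 0]]' --grip '[12, 12, 12, 12, 12]'

```text
t: 31.33
eef_pos: [0.5574, 0.1529, 0.2199]
tcp_rot: [[-0.095, 0.996, -0.0], [0.996, 0.095, -0.001], [-0.001, -0.0, -1.0]]
contact_force: [-0.9, -3.4, -0.5]
gripper_width: 0.0153
finger_force: 58.4
```

Emit:
send_rows --delta_pos '[[0, 0, 0], [0, 0, 0], [0, 0, 0], [0, 0, 0], [0, 0, 0]]' --turn '[[0, 0, 0], [0, 0, 0], [0, 0, 0], [0, 0, 0], [0, 0, 0]]' --grip '[16, 17, 19, 24, 30]'

```text
t: 31.75
eef_pos: [0.5574, 0.1536, 0.2201]
tcp_rot: [[-0.095, 0.995, 0.0], [0.995, 0.095, 0.001], [0.001, 0.0, -1.0]]
contact_force: [1.2, 0.1, 0.3]
gripper_width: 0.0297
finger_force: 0.0
```

Run:
```python
from h import *
tilt(8);tilt(14)
```

```text
tilt [ 0.0117 -0.0116  0.013   0.0103  0.0123 -0.0005 -0.0047  0.0038] F [0.06 0.14 0.04] std 0.65 tcp [0.5575 0.1532 0.22  ] t 32.15 grip 0.0298
tilt [ 0.0056  0.0041 -0.0109  0.0079  0.004   0.0118 -0.0182 -0.0026  0.0061
 -0.0045 -0.0071  0.011   0.0092  0.0011] F [ 0.21 -0.21 -0.22] std 0.49 tcp [0.5574 0.1532 0.22  ] t 32.85 grip 0.0298
```

Let go, the rack reads level at about 0.00. I retract straight up and verify.

Emit:
send_rows --delta_pos '[[0, 0, 0], [0, 0, 0], [0, 0, 0], [0, 0, 5], [0, 0, 10]]' --turn '[[0, 0, 0], [0, 0, 0], [0, 0, 0], [0, 0, 0], [0, 0, 0]]' --grip '[36, 42, 48, 50, 50]'

```text
t: 33.27
eef_pos: [0.5566, 0.153, 0.2343]
tcp_rot: [[-0.095, 0.995, -0.003], [0.995, 0.095, -0.001], [-0.0, -0.003, -1.0]]
contact_force: [0.7, 0.1, 0.2]
gripper_width: 0.05
finger_force: 0.0
```

Emit:
send_rows --delta_pos '[[0, 0, 20], [0, 0, 20], [0, 0, 25], [0, 0, 25], [0, 0, 10]]' --turn '[[0, 0, 0], [0, 0, 0], [0, 0, 0], [0, 0, 0], [0, 0, 0]]' --grip '[50, 50, 50, 50, 50]'

```text
t: 33.68
eef_pos: [0.5586, 0.1536, 0.3399]
tcp_rot: [[-0.095, 0.995, 0.006], [0.995, 0.095, 0.002], [0.001, 0.006, -1.0]]
contact_force: [0.6, 0.5, 0.6]
gripper_width: 0.05
finger_force: 0.0
```

Run:
```python
from h import *
tilt(12);tilt(12)
S=shot('scene')['frame'];D=shot('side')['frame']
cv2.imwrite('pics/fin.png',np.hstack([cv2.resize(S[130:310,235:425],(400,380)),cv2.resize(D[120:290,225:400],(400,380))]))
```

```text
tilt [ 0.0055 -0.0041  0.0162 -0.0021 -0.0074 -0.001   0.0153  0.0157  0.0089
  0.0203  0.0085  0.0033] F [ 0.34 -0.11 -0.24] std 0.6 tcp [0.5572 0.1532 0.3344] t 34.28 grip 0.0504Traceback (most recent call last):
  File "<stdin>", line 2, in <module>
  File "h.py", line 31, in tilt
    D=shot('side'); F.append(robot.get_obs()['contact_force'])
  File "h.py", line 4, in shot
    p=eyes.get_image(n)
ValueError: 200 camera calls are used up
```

```bash
python3 -c "
from h import *
print(ticket.close_job())"
```

```text
the job is handed in; nothing more can be done
None
```

The job is handed in: the black flange hangs between the red collars, the galvanized tee hangs about 160 mm out on the left arm, and, let go, the rack stayed level to within about 0.01 rad with the gripper clear (the camera calls then ran out, so there is no final picture).

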